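# Lay the last tea carton in the caddy and close the keeper bar

### The job

Two tea cartons already lie in the wooden tea caddy and the third still stands on end at the back of its bay: push it over from behind, high up, so that it drops onto its back in that bay, and then push its base gently along until its open end is up against the front sill. Then push the steel keeper bar, which leans out over the front, back and over so that it swings down and rests on the cartons. Do it all with the fingertips, without gripping, lifting or crushing a carton or forcing the bar, and leave the two lying cartons, the cups, the jug and the saucers where they are.

Things in the scene. Friction and masses are not known exactly. Their poses are not given: they have to be found in the camera images.
- caddy: Low wooden tea caddy, fixed, 226 (x) x 220 (y) mm. Origin: centre of its underside, 1 mm above the worktop; z up; -x is its front (sill), +x its open back, no wall there. Three bays run along x, 64 mm wide, centres at y = -70, 0, 70 mm; floor at z = 8; dividers to z = 30, outer sides to z = 36 (ears to z = 60 at x = -98).
- sill (a point): Middle of the top edge of the front sill's inner face: caddy x = -105, y = 0, z = 20 mm. The sill crosses all three bays, 20 mm high before each bay and 36 mm high beside it. A carton is home when its open end touches it.
- carton: Card tea carton, 60 x 58 x 122 mm, 60 to 95 g, the one that STANDS at the back of one of the bays (which one varies). Origin: centre of its base; z up to its open top; +x faces the caddy's front, where it must fall; the printed face is -x. Friction about 0.5 to 0.7: pushed below half height it slides, pushed near the top it tips over its front bottom edge.
- tip_edge (a point): Middle of the carton's bottom edge on its +x side, over which it tips (stays on the caddy floor while it tips, and once lying).
- mouth (a point): Centre of the carton's open top, 122 mm from the base; once it lies up against the sill it is at about caddy x = -105, z = 38 mm.
- laid_a_mid (a point): Middle of the first carton that already lies on its back in its bay, same size as the standing one, lying 60 mm high (top at caddy z = 68 mm), its open end 1 to 8 mm from the sill.
- laid_b_mid (a point): The same for the second lying carton.
- keeper (a joint): Keeper bar: U of 8 mm round steel bar, 234 mm wide, 90 g, hinged on the caddy's outer sides at caddy x = -98, z = 45 mm. 0 rad: swung back, resting on the lying cartons. Grows as it swings up and to the front; 1.24 is upright; starts leaning to the front at 1.42 to 1.55 (stop). Slight friction; pushed back below about 1.0 it falls by itself onto the cartons.
- keeper_mid (a point): Middle of the keeper bar's cross-bar, on its axis, 85 mm from the hinge; the cross-bar runs along caddy y. Open at about caddy x = -123, z = 126 mm; resting on the cartons at x = -17, z = 72 mm.
- creamer: small steel milk jug, 58 x 85 mm, 68 mm tall; origin under its centre, resting on the worktop. Leave alone.
- cup_a: white porcelain cup standing on its rim, 58 x 76 mm, 61 mm tall, the nearer to the robot's left of two such cups behind the caddy; origin under its centre, resting on the worktop. Leave alone.
- saucers: stack of white saucers, 104 mm wide, 54 mm tall; origin under its centre, resting on the worktop. Leave alone.

How it is judged:
By the outcome, as a careful person would: the job done as asked, in the order asked, and still so for the second after the job is handed in, with the robot touching nothing.
It also fails if it takes over 54 s, if anything falls off the work surface, if the arm or the gripper's body presses on something with over 40 N, if the wrist force passes 120 N, or if a joint passes its speed limit or range.

### The arm

A 6-joint arm with a two-finger parallel gripper is mounted at the origin on a cart in front of the work surface, level with it; the furniture and walls round the work are solid. World frame = base frame: x ahead of the robot, y to its left, z up, the work surface at z = 0. Lengths are in mm, angles in rad, forces in N, time in s.
With the tool pointing down it reaches from about 400 to 925 mm from the base axis. Payload 12.5 kg.
Tool frame: the origin (TCP) lies at the very end of the fingers, on their centre line; the grasp point (between the pads) lies 19 mm behind it; z points along the fingers, y is the line along which they close (so a half turn about z gives the same grasp; the last joint's range is limited). The gripper opens to 95 mm and grips with 3 to 60 N. Pads are 20 mm wide; open, the fingers measure 119 mm over their backs; the gripper's body (75 mm by 180 mm) begins 59 mm behind the grasp point.
Start: joints at [-1.24, 0.491, 1.559, -0, 1.092, -0.106], TCP at [264.426, -566.327, 214.661] pointing down, gripper open.
Joint ranges: [-3.1, 3.1], [-0.84, 2.19], [0.05, 2.79], [-1.13, 4.28], [0.06, 2.93], [-2.69, 2.69]. Speed limits (rad/s): [2.22, 2.22, 2.79, 3.14, 3.14, 3.14].

### API

Orientations are given as [roll, pitch, yaw] about the fixed x, y, z axes, in that order (R = Rz(yaw) Ry(pitch) Rx(roll)).
In Python, from cell import env, imaging, ticket gives the robot as it stands (env), with the cameras (imaging) and the job (ticket).
- The arm moves only by the shell command python3 steer.py 'ROWS'. ROWS is a JSON object whose key "ticks" holds a list of rows, 1 to 5 of them, each of 5 numbers: dx, dy, dz in mm, then a turn about the tool's z in rad, then the opening from 0.0 (shut) to 1.0 (fully open); each row is the pose to reach, as a shift and turn from the pose commanded when the command began, along the tool's axes at that moment; what a row does not reach only later rows make up. A row lasts 1/12 s, in which the tool goes at most 41.7 mm and 0.125 rad, less where a joint would pass 70% of its speed; a pose out of reach is approached as far as the arm can. The fingers move at their own pace and stop on an object; the grip force is fixed at half the most. Time passes only in rows, so rows that do not move let the fingers close. It prints the time, the measured TCP pose, the force, the opening and the grip force at its end. Input that does not fit is refused with a message, and nothing moves.
- env.state(): the state, without advancing time (a new reading comes with each control period).
- imaging.read_camera(name): name is "side" or "top"; returns (picture, depth): 480x640x3 uint8, red, green, blue; 480x640 float32, mm along the optical axis (not along the pixel's ray), 0 where there is no reading.
- imaging.camera_info(name): a dict with "vertical_fov" (degrees; the focal length in pixels is half the picture's height over the tangent of half this angle, whatever the lens; pixels are square), "cx", "cy" (the principal point, pixels), "dist_coeffs" ([k1, k2, p1, p2, k3] as OpenCV has them; the pictures are not rectified), "origin" and "attitude" of the camera in the world. Camera axes: x right, y down, z forward; pixel columns grow to the right and rows downward; lengths in mm; the calibration is good to about 2 mm. A picture is of the moment at which its call begins. camera_info takes no time and is no camera call.
- ticket.job_done(): hands the job in; it is judged then, once.
The state is a dict: "t": time; "joints": joint angles; "qvel": joint speeds; "tau": joint torques, N m; "eef_pos": TCP position; "tcp_rot": TCP orientation; "ft_force": force on the tool from outside, world axes, zero at the start; "moment": the same for the moment, N m; "opening": opening from 0.0 (shut) to 1.0 (fully open); "grip_force": force on a finger pad.
Only numpy, scipy, OpenCV 4.12 (cv2) and the standard library are available. Lean on these libraries where they do the work, as an engineer would, in place of code of your own. Each camera call takes 0.05 s, during which the arm holds its last target. There are 200 camera calls.

## Working session

There is one attempt and no reset: what is moved stays moved. The work goes in short steps, Python scripts to look and compute and a shell command to move; the robot and the scene stay as the last step left them, time stands still between calls to the robot, and variables do not carry over. Pictures are saved under pics/ and viewed, at most 10 in all, crops included, and the job is handed in when it is done.

```bash
ls; mkdir -p pics; cat > h.py <<'E'
import numpy as np,cv2
from scipy.spatial.transform import Rotation as R
from cell import env, imaging, ticket
def cam(n):
    i=imaging.camera_info(n);f=240/np.tan(np.radians(i["vertical_fov"])/2)
    K=np.array([[f,0,i["cx"]],[0,f,i["cy"]],[0,0,1.]]);a=np.array(i["attitude"],float)
    M=a if a.shape==(3,3) else R.from_euler('xyz',a).as_matrix()
    return K,np.array(i["dist_coeffs"],float),M,np.array(i["origin"],float)
def rays(n,uv):
    K,d,M,o=cam(n);p=cv2.undistortPoints(np.array(uv,float).reshape(-1,1,2),K,d).reshape(-1,2)
    return o,np.c_[p,np.ones(len(p))]@M.T
def onz(n,uv,z):
    o,r=rays(n,uv);return o+r*((z-o[2])/r[:,2])[:,None]
def cloud(n,dep):
    v,u=np.mgrid[0:480,0:640];o,r=rays(n,np.c_[u.ravel(),v.ravel()])
    return (o+r*dep.reshape(-1,1)).reshape(480,640,3)
E
python3 - <<'E'
from h import *
for n in("side","top"):
    print(imaging.camera_info(n));p,d=imaging.read_camera(n);cv2.imwrite(f"pics/{n}0.png",p[:,:,::-1]);np.savez(f"{n}0.npz",p=p,d=d)
s=env.state();print(s["t"],s["eef_pos"],s["tcp_rot"],s["ft_force"])
E
```

```text
cell.py
pics
steer.py
{'vertical_fov': 53.013989271974076, 'cx': 327.9184688712751, 'cy': 238.65744861632575, 'dist_coeffs': array([-0.098134,  0.      ,  0.      ,  0.      ,  0.      ]), 'origin': array([171.37226477, 708.14766039, 598.43889868]), 'attitude': array([-2.09088826, -0.01257983, -2.62016451])}
{'vertical_fov': 51.50705785529379, 'cx': 318.0930424303923, 'cy': 235.87128049959665, 'dist_coeffs': array([-0.04708067,  0.        ,  0.        ,  0.        ,  0.        ]), 'origin': array([ 524.9757914 ,  -10.55603713, 1193.42968188]), 'attitude': array([-3.08895239,  0.01182913, -1.57143133])}
0.1 [ 264.35234771 -566.10585259  214.10870556] [-3.14060059e+00 -7.91151865e-05  4.36805325e-01] [-0.33868778 -0.58524256 -0.69631676]
```

View pics/side0.png

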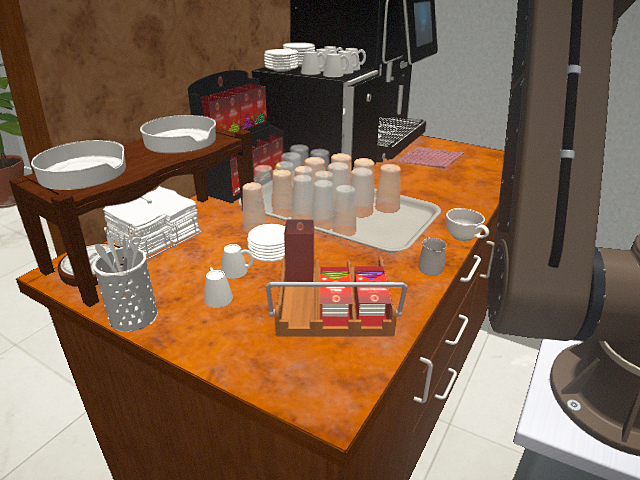

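View pics/top0.png

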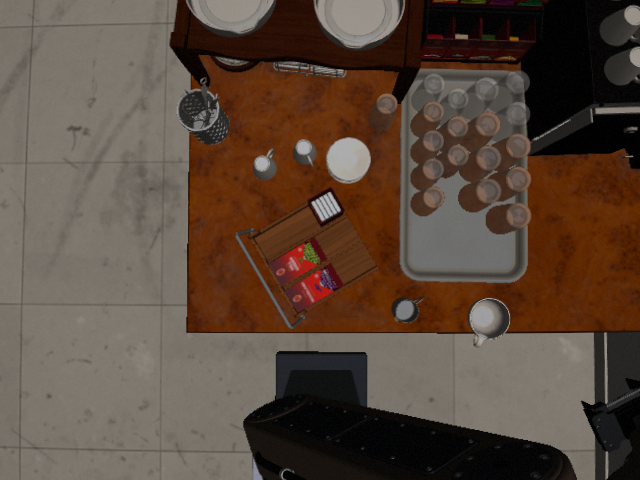

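The caddy's front faces left and down in the top view. The carton stands in the far-left bay at about (326,206), with the saucers at (348,160) and cups at (264,165) and (305,150). The bar runs from (240,235) to (295,325), and the jug is at (405,310).

```bash
python3 - <<'E'
from h import *
T=np.load("top0.npz");C=cloud("top",T["d"]);hsv=cv2.cvtColor(T["p"],cv2.COLOR_RGB2HSV)
S=np.load("side0.npz");CS=cloud("side",S["d"])
def rect(m,tag,z=None):
    n,l,st,ce=cv2.connectedComponentsWithStats(m.astype(np.uint8))
    for i in range(1,n):
        if st[i,4]<60: continue
        P=C[l==i]; r=cv2.minAreaRect(P[:,:2].astype(np.float32))
        print(tag,st[i],"c",np.round(r[0],1),"sz",np.round(r[1],1),"ang",round(r[2],1),"z",np.round(np.percentile(P[:,2],[5,50,95]),1))
roi=np.zeros((480,640),bool);roi[120:340,220:440]=1
z=C[:,:,2]
rect(roi&(z>105)&(z<140),"hi")
rect(roi&(z>58)&(z<80),"mid")
rect(roi&(z>5)&(z<50),"low")
rect(roi&(z>4),"all")
# worktop check
print("worktop z top",np.median(C[255:275,200:225,2]), "side",np.median(CS[345:365,300:330,2]))
# side view: carton top & bar
z=CS[:,:,2];m=np.zeros((480,640),bool);m[210:345,255:420]=1
for lo,hi in((112,140),(58,80)):
    k=(m&(z>lo)&(z<hi)).astype(np.uint8);n,l,st,ce=cv2.connectedComponentsWithStats(k)
    for i in range(1,n):
        if st[i,4]>40:
            P=CS[l==i];r=cv2.minAreaRect(P[:,:2].astype(np.float32));print("side",st[i],np.round(r[0],1),np.round(r[1],1),round(r[2],1),np.round(np.percentile(P[:,2],[5,50,95]),1))
E
```

```text
hi [421 130  19  24 372] c [ 789.6 -243.1] sz [39.8 48.5] ang 88.7 z [112.1 121.5 125.5]
hi [420 159  20  22 371] c [ 726.2 -241.7] sz [46.9 39.2] ang 0.5 z [113.3 121.6 125.1]
hi [308 186  37  38 155] c [649.1 -15.1] sz [58.6 60. ] ang 29.5 z [107.9 126.  134.1]
hi [421 187  19  22 346] c [ 664.7 -242. ] sz [45.2 38.1] ang 1.2 z [114.8 121.5 125.6]
hi [235 231  62  98 446] c [487.8 117.1] sz [240.6  15.5] ang 30.7 z [118.8 130.5 134.5]
mid [415 120  24  12  82] c [ 836.5 -244.8] sz [53.2 20.1] ang 74.9 z [59.5 69.6 78.4]
mid [415 136  22  24 100] c [ 779.4 -237.8] sz [55.1 32.3] ang 42.2 z [60.4 69.4 78.8]
mid [296 140  17  16 149] c [789.6  36.9] sz [35.3 35.8] ang 43.1 z [58.3 60.1 63.7]
mid [254 151  18  20 143] c [759.6 131.4] sz [36.3 46.4] ang 85.5 z [58.3 60.4 63.5]
mid [414 163  23  24  94] c [ 718.4 -236.7] sz [56.4 31.6] ang 40.7 z [59.5 70.  79.5]
mid [415 190  18  23  80] c [ 659.  -232.3] sz [55.1 24.6] ang 28.4 z [58.9 69.2 77.7]
mid [ 269  237   59   49 1386] c [527.7  48.5] sz [ 58.4 121.9] ang 30.6 z [64.6 69.2 72.9]
mid [ 285  263   59   55 1427] c [462.1  12.5] sz
[... 1854 characters left out ...]
 74.2] ang 70.5 z [ 4.4 31.6 69. ]
worktop z top 0.6960371509027254 side 0.721920032486878
side [283 219  31  24 541] [649.8 -14.8] [58.5 69.8] 29.4 [113.2 123.2 132.4]
side [266 282 141  10 726] [485.5 120.3] [239.3  10.1] 30.9 [123.2 129.7 132.7]
side [333 210  23   8 155] [ 658.1 -234.5] [55.2 26.4] 33.2 [59.  67.5 77. ]
side [284 254  29  12 261] [635.8  10.1] [58.1  7.7] 28.6 [58.9 69.5 78.9]
side [320 267  30  15 438] [545.   18.6] [56.7 54. ] 30.7 [65.8 69.5 71.3]
side [354 266  33  16 485] [486.4 -18.4] [58.6 59.2] 31.2 [64.3 69.3 71.4]
side [320 287  32  23 541] [509.7  78.1] [56.8 53.4] 30.7 [68.3 70.  71.5]
side [356 287  40  24 591] [447.5  38.6] [73.5 59.4] 24.2 [61.  69.8 71.4]
```

```bash
python3 - <<'E'
from h import *
p=np.load("top0.npz")["p"][130:340,225:425];cv2.imwrite("pics/top0c.png",cv2.resize(p[:,:,::-1],None,fx=2.8,fy=2.8,interpolation=cv2.INTER_CUBIC))
E
```

```text
(no output)
```

View pics/top0c.png

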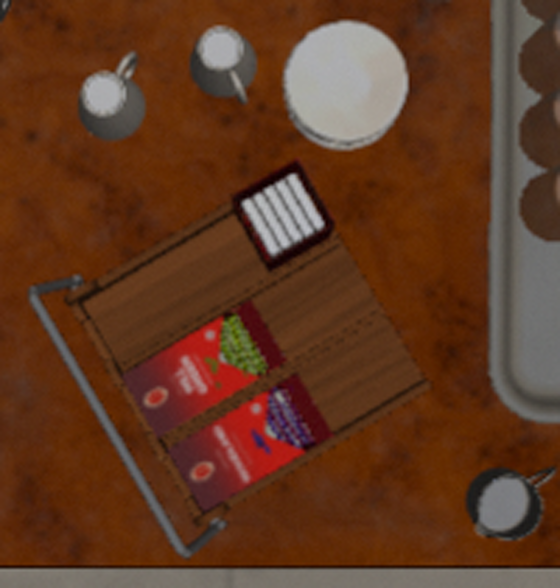

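The caddy's centre is near (550,16), with its x axis along (0.509,-0.861). The carton stands at caddy x≈78, y≈70. The two lying cartons (green and purple) are in the middle and right bays, and the bar is at the lower left. I'll move behind the carton with the fingers shut.

```bash
python3 steer.py '{"ticks": [[40, -18, 0, -0.097, 0], [80, -36, 0, -0.097, 0], [118, -53, 0, -0.097, 0], [156, -70, 0, -0.097, 0], [190, -85, 0, -0.097, 0]]}'
cat > w.py <<'E'
from h import *
def cad(p): d=np.array(p[:2])-[550,16.3];return np.r_[d@[.509,-.861],d@[.861,.509],p[2]]
if __name__=="__main__":
    s=env.state();print(round(s["t"],2),"cad",np.round(cad(s["eef_pos"]),1),"rot",np.round(s["tcp_rot"],3),"F",np.round(s["ft_force"],1),"op",s["opening"])
E
python3 w.py
```

```text
t: 0.52
eef_pos: [401.4, -407.2, 214.4]
tcp_rot: [-3.141, 0.0, 0.533]
ft_force: [0.3, -0.6, 0.7]
opening: 0.705
grip_force: 0.0
0.52 cad [ 289.  -343.5  214.4] rot [-3.141  0.     0.533] F [ 0.3 -0.6  0.7] op 0.7054277415845002
```

```bash
python3 steer.py '{"ticks": [[40, -13, 0, 0, 0], [79, -26, 0, 0, 0], [118, -40, 0, 0, 0], [157, -53, 0, 0, 0], [195, -66, 0, 0, 0]]}' | head -2;  python3 steer.py '{"ticks": [[40, -13, 0, 0, 0], [79, -26, 0, 0, 0], [118, -40, 0, 0, 0], [157, -53, 0, 0, 0], [195, -64, 10, 0, 0]]}' |head -2; python3 w.py
```

```text
t: 0.93
eef_pos: [535.9, -251.0, 214.5]
t: 1.35
eef_pos: [671.8, -96.5, 206.0]
1.35 cad [159.2  47.5 206. ] rot [ 3.14e+00 -2.00e-03  5.34e-01] F [ 0.6 -1.3  1.3] op 0.021141627255394497
```

```bash
python3 steer.py '{"ticks": [[11, -5, 30, 0, 0], [22, -10, 62, 0, 0], [22, -10, 90, 0, 0], [22, -10, 97, 0, 0], [22, -10, 97, 0, 0]]}'; python3 w.py
```

```text
t: 1.77
eef_pos: [683.0, -78.6, 105.3]
tcp_rot: [-3.139, 0.003, 0.534]
ft_force: [0.2, -0.2, 1.3]
opening: 0.004
grip_force: 0.0
1.77 cad [149.4  66.2 105.3] rot [-3.139e+00  3.000e-03  5.340e-01] F [ 0.2 -0.2  1.3] op 0.004228395647147283
```

```bash
python3 - <<'E'
from w import *
for n in("top",):
    p,d=imaging.read_camera(n);cv2.imwrite(f"pics/{n}1.png",cv2.resize(p[130:340,225:425,::-1],None,fx=2.8,fy=2.8))
E
```

```text
(no output)
```

View pics/top1.png

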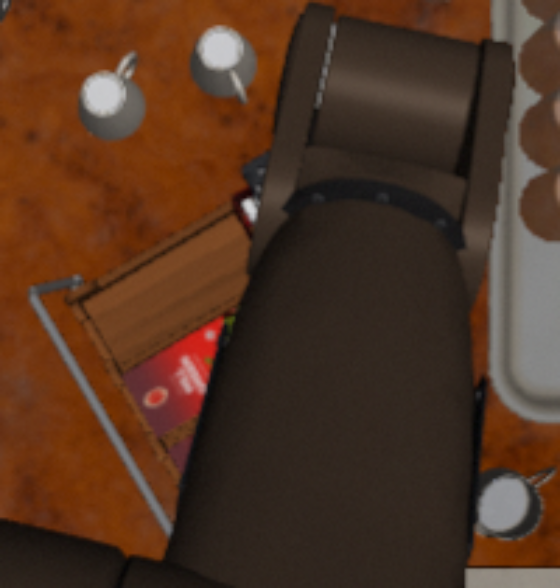

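The arm hides the carton in the top view, but nothing has been disturbed. Next I approach and push gently.

```bash
python3 steer.py '{"ticks": [[3, -10, -1, 0, 0], [3, -18, -1, 0, 0], [3, -24, -1, 0, 0], [3, -29, -1, 0, 0], [3, -34, -1, 0, 0]]}' >/dev/null; python3 w.py; python3 steer.py '{"ticks": [[0, -5, 0, 0, 0], [0, -10, 0, 0, 0], [0, -15, 0, 0, 0], [0, -20, 0, 0, 0], [0, -25, 0, 0, 0]]}'>/dev/null; python3 w.py
```

```text
2.23 cad [115.5  70.2 109.6] rot [ 3.141e+00 -1.000e-03  5.340e-01] F [-0.1 -0.2  1. ] op 0.004745111947039296
2.65 cad [ 90.6  70.  108.6] rot [3.142 0.    0.534] F [ 0.1  0.1 -0.5] op 0.0033345700506460787
```

```bash
python3 - <<'E'
from w import *
p,d=imaging.read_camera("side");cv2.imwrite("pics/side2.png",cv2.resize(p[180:350,230:430,::-1],None,fx=3,fy=3))
E
```

```text
(no output)
```

View pics/side2.png

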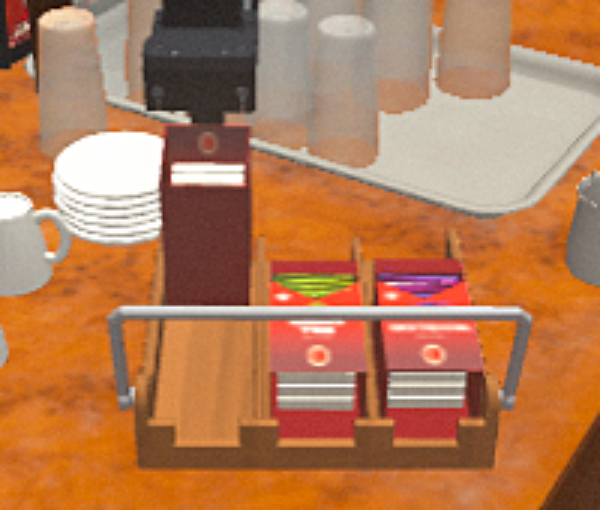

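The carton is starting to lean forward, still in its bay at crop pixel (207,215), with the fingers behind it. I'll keep pushing.

```bash
python3 steer.py '{"ticks": [[0, -5, 0, 0, 0], [0, -10, 0, 0, 0], [0, -15, 0, 0, 0], [0, -20, 0, 0, 0], [0, -25, 0, 0, 0]]}'>/dev/null; python3 w.py;  cat > z.py <<'E'
from w import *
# tops in the +y bay seen by the side camera, caddy frame
p,d=imaging.read_camera("side");C=cloud("side",d).reshape(-1,3);q=C[:,:2]-[550,16.3]
X=q@[.509,-.861];Y=q@[.861,.509];Z=C[:,2]
m=(Y>45)&(Y<92)&(X>-130)&(X<125)&(Z>14)&(Z<145)
for a in range(-130,125,15):
    k=m&(X>=a)&(X<a+15)
    if k.sum()>8: print(a,k.sum(),np.round(np.percentile(Z[k],[10,50,90]),0))
k=m&(Z>64)&(Z<76)
if k.sum()>20: print("top X",np.round(np.percentile(X[k],[1,5,50,95,99]),1),"Y",np.round(np.percentile(Y[k],[2,98]),1))
E
python3 z.py
```

```text
3.12 cad [ 65.6  70.  108.6] rot [3.142 0.    0.534] F [-1.1  0.1 -0.2] op 0.0023868553807685163
-130 139 [126. 130. 132.]
-115 181 [16. 21. 36.]
-25 26 [113. 115. 118.]
-10 182 [ 90. 101. 111.]
5 175 [64. 75. 86.]
20 321 [ 39.  97. 105.]
35 388 [ 24. 111. 139.]
50 169 [112. 122. 141.]
65 11 [75. 82. 95.]
top X [10.9 11.5 15.2 19.1 66.2] Y [45.3 91.1]
```

```bash
python3 steer.py '{"ticks": [[0, -4, 0, 0, 0], [0, -8, 0, 0, 0], [0, -12, 0, 0, 0], [0, -12, 0, 0, 0], [0, -12, 0, 0, 0]]}'>/dev/null; python3 w.py; python3 z.py
```

```text
3.58 cad [ 53.9  70.1 108.7] rot [3.141 0.    0.534] F [ 0.2 -0.2  0.1] op 0.00828521644668534
-130 140 [125. 130. 132.]
-115 188 [15. 21. 35.]
-85 70 [69. 70. 71.]
-70 127 [69. 70. 71.]
-55 332 [20. 34. 70.]
-40 57 [29. 70. 72.]
-25 102 [69. 70. 71.]
-10 95 [69. 70. 71.]
5 73 [67. 69. 70.]
20 129 [66. 68. 71.]
35 190 [ 70. 126. 141.]
50 26 [111. 114. 118.]
top X [-77.7 -74.5 -14.   37.6  43.2] Y [45.7 91. ]
```

The carton has fallen and lies in its bay, with its mouth at about caddy x = -78. I'll go behind its base.

```bash
python3 steer.py '{"ticks": [[0, 15, 0, 0, 0], [0, 30, 0, 0, 0], [0, 30, 30, 0, 0], [0, 30, 60, 0, 0], [0, 30, 78, 0, 0]]}'>/dev/null; python3 steer.py '{"ticks": [[0, 0, 0, 0, 0], [0, -6, 0, 0, 0], [0, -12, 0, 0, 0], [0, -17, 0, 0, 0], [0, -22, 0, 0, 0]]}'>/dev/null; python3 w.py; python3 z.py | tail -1
```

```text
4.47 cad [61.9 70.6 32.1] rot [ 3.14e+00 -2.00e-03  5.34e-01] F [ 0.1 -0.4 -0.7] op 0.00595756992210032
top X [-77.4 -74.5 -13.4  39.   51.8] Y [45.6 90.9]
```

```bash
python3 steer.py '{"ticks": [[0, -5, 0, 0, 0], [0, -10, 0, 0, 0], [0, -15, 0, 0, 0], [0, -20, 0, 0, 0], [0, -24, 0, 0, 0]]}'>/dev/null; python3 w.py; python3 z.py | tail -1
```

```text
4.93 cad [37.7 70.2 30.9] rot [ 3.141 -0.     0.534] F [ 0.6 -2.5  1.7] op 0.006376618003823376
top X [-93.2 -89.8 -50.9  14.2  16.6] Y [45.7 90.9]
```

```bash
python3 steer.py '{"ticks": [[0, -2, 0, 0, 0], [0, -4, 0, 0, 0], [0, -6, 0, 0, 0], [0, -7, 0, 0, 0], [0, -7, 0, 0, 0]]}'>/dev/null; python3 w.py; python3 z.py | tail -1;python3 steer.py '{"ticks": [[0, -0.5, 0, 0, 0], [0, -1, 0, 0, 0], [0, -1.5, 0, 0, 0], [0, -1.5, 0, 0, 0]]}'>/dev/null; python3 w.py; python3 z.py | tail -1
```

```text
5.4 cad [30.9 70.  30.6] rot [-3.142  0.     0.534] F [ 0.8 -0.1  0.1] op 0.003642361491230329
top X [-101.4  -98.   -58.7    6.8    9.2] Y [45.7 90.9]
5.78 cad [29.4 70.  30.5] rot [-3.141  0.     0.534] F [-0.7 -0.6  0.2] op 0.006855007229135721
top X [-101.8  -98.3  -59.9    5.1    7.5] Y [45.8 91. ]
```

```bash
for i in 1; do python3 steer.py '{"ticks": [[0, -0.5, 0, 0, 0], [0, -1, 0, 0, 0], [0, -1.5, 0, 0, 0], [0, -1.5, 0, 0, 0]]}'>/dev/null; python3 w.py; python3 steer.py '{"ticks": [[0, -0.5, 0, 0, 0], [0, -1, 0, 0, 0], [0, -1, 0, 0, 0], [0, -1, 0, 0, 0]]}'>/dev/null; python3 w.py; done; python3 - <<'E'
from w import *
p,d=imaging.read_camera("side");cv2.imwrite("pics/side3.png",cv2.resize(p[250:345,255:405,::-1],None,fx=5,fy=5,interpolation=cv2.INTER_CUBIC))
E
python3 z.py|tail -1
```

```text
6.17 cad [28.8 70.2 30.9] rot [ 3.14e+00 -1.00e-03  5.34e-01] F [ 0.8 -4.5  1.1] op 0.0037077065432750754
6.5 cad [28.6 70.4 31.2] rot [ 3.139e+00 -2.000e-03  5.340e-01] F [ 2.6 -8.6  1.7] op 0.0035790122965383073
top X [-101.9  -98.9  -60.9    4.3    6.7] Y [45.8 90.8]
```

View pics/side3.png

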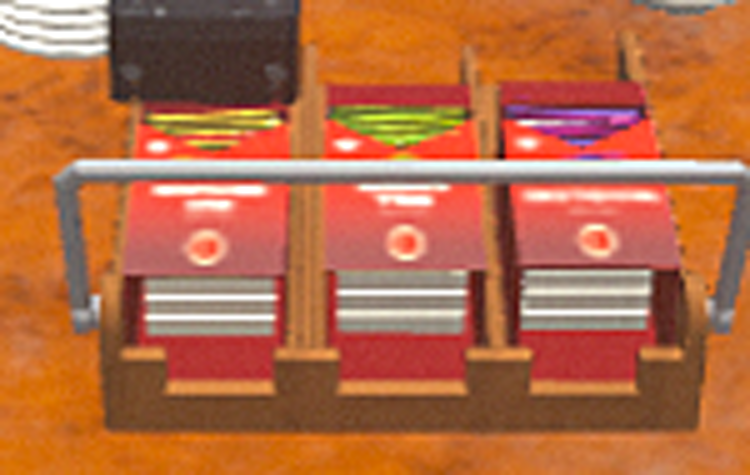

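The carton is up against the sill, flush with its neighbours: the force rose to 9 N and the motion stopped. I back off, lift, and go over to the front.

```bash
python3 steer.py '{"ticks": [[0, 12, 0, 0, 0], [0, 35, 0, 0, 0], [0, 40, -30, 0, 0], [0, 40, -70, 0, 0], [0, 40, -110, 0, 0]]}'>/dev/null; python3 w.py; python3 z.py|tail -1;python3 steer.py '{"ticks": [[0, 0, -40, 0, 0], [-10, -25, -75, 0, 0], [-20, -60, -90, 0, 0], [-30, -98, -90, 0, 0], [-40, -136, -90, 0, 0]]}'>/dev/null; python3 w.py
```

```text
7.02 cad [ 67.6  69.3 140.9] rot [-3.14e+00  2.00e-03  5.33e-01] F [1.5 0.4 0.6] op 0.005583380701031616
top X [-102.   -98.2  -54.2   15.7   20.2] Y [45.7 91. ]
7.48 cad [-69.8  29.5 231.6] rot [ 3.141e+00 -2.000e-03  5.330e-01] F [ 0.   1.1 -0.4] op 0.007069507933333418
```

```bash
python3 steer.py '{"ticks": [[-10, -38, 0, 0, 0], [-20, -75, 0, 0, 0], [-30, -102, 0, 0, 0], [-30, -102, 20, 0, 0], [-30, -102, 50, 0, 0]]}'>/dev/null; python3 w.py;python3 steer.py '{"ticks": [[0, 0, 30, 0, 0], [0, 0, 55, 0, 0], [0, 0, 68, 0, 0], [0, 0, 68, 0, 0], [0, 0, 68, 0, 0]]}'>/dev/null; python3 w.py
python3 - <<'E'
from w import *
p,d=imaging.read_camera("side");cv2.imwrite("pics/side4.png",cv2.resize(p[150:350,220:440,::-1],None,fx=2.8,fy=2.8))
E
```

```text
7.9 cad [-172.     1.   182.4] rot [ 3.14  -0.005  0.536] F [ 0.7  0.3 -0.1] op 0.005756799684611712
8.32 cad [-170.8    0.   112.4] rot [-3.141e+00  1.000e-03  5.340e-01] F [-0.4  0.4  0.8] op 0.006508684960832311
```

View pics/side4.png

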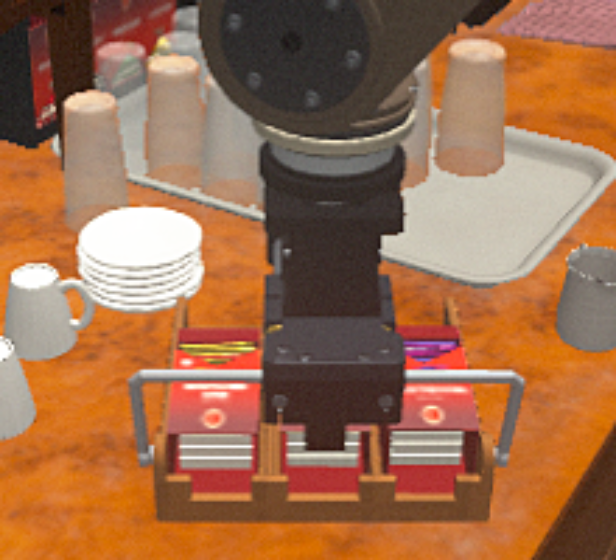

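The fingertips are in front of the bar, with the bar at crop row 378 passing behind the fingers. Now I push it back.

```bash
python3 steer.py '{"ticks": [[0, 8, 0, 0, 0], [0, 16, 0, 0, 0], [0, 24, 0, 0, 0], [0, 32, 0, 0, 0], [0, 40, 0, 0, 0]]}'>/dev/null; python3 w.py;python3 steer.py '{"ticks": [[0, 6, 0, 0, 0], [0, 12, 0, 0, 0], [0, 18, 0, 0, 0], [0, 24, 0, 0, 0], [0, 30, 0, 0, 0]]}'>/dev/null; python3 w.py
cat > k.py <<'E'
from w import *
p,d=imaging.read_camera("side");C=cloud("side",d).reshape(-1,3);q=C[:,:2]-[550,16.3]
X=q@[.509,-.861];Y=q@[.861,.509];Z=C[:,2];h=cv2.cvtColor(p,cv2.COLOR_RGB2HSV).reshape(-1,3)
m=(((Y>35)&(Y<105))|((Y<-50)&(Y>-105)))&(X>-150)&(X<40)&(Z>70.5)&(Z<150)&(h[:,1]<70)
print("bar",m.sum(),np.round(np.percentile(X[m],[5,50,95]),1),np.round(np.percentile(Z[m],[5,50,95]),1))
E
python3 k.py
```

```text
8.78 cad [-1.298e+02  1.000e-01  1.130e+02] rot [ 3.141e+00 -1.000e-03  5.330e-01] F [-0.1  1.3  1. ] op 0.00294825525717694
9.2 cad [-1.004e+02  1.000e-01  1.126e+02] rot [3.142 0.    0.534] F [ 0.4 -0.5 -0.8] op 0.0025727576612069236
bar 355 [-92.4 -89.7 -54.2] [ 71.2 134.  136.4]
```

```bash
python3 steer.py '{"ticks": [[0, 5, 0, 0, 0], [0, 10, 0, 0, 0], [0, 15, 0, 0, 0], [0, 20, 0, 0, 0], [0, 24, 0, 0, 0]]}'>/dev/null; python3 w.py; python3 k.py
```

```text
9.67 cad [-7.640e+01  1.000e-01  1.126e+02] rot [ 3.141 -0.     0.534] F [ 0.6  0.8 -0.3] op 0.003169623604302504
bar 308 [-63.9 -61.4 -56.5] [ 72.3 126.3 128.7]
```

```bash
python3 steer.py '{"ticks": [[0, 4, 0, 0, 0], [0, 8, 0, 0, 0], [0, 12, 0, 0, 0], [0, 12, 0, 0, 0], [0, 12, 0, 0, 0]]}'>/dev/null; python3 w.py; python3 k.py
```

```text
10.13 cad [-64.8   0.  112.6] rot [3.142 0.    0.533] F [-0.1  0.6  0.4] op 0.006528401707932377
bar 276 [-53.6 -17.3 -13.4] [70.8 76.3 78.9]
```

The bar now rests at x≈-17, z≈76. I'll lift away and check.

```bash
python3 steer.py '{"ticks": [[0, 0, -35, 0, 0], [0, -20, -70, 0, 0], [0, -55, -90, 0, 0], [0, -95, -90, 0, 0], [0, -135, -90, 0, 0]]}'>/dev/null; python3 steer.py '{"ticks": [[-35, 0, 0, 0, 0], [-70, 0, 0, 0, 0], [-105, 0, 0, 0, 0], [-105, 0, 0, 0, 0], [-105, 0, 0, 0, 0]]}'>/dev/null; python3 w.py; python3 k.py; python3 z.py|tail -1
python3 - <<'E'
from w import *
a,d=imaging.read_camera("side");b,_=imaging.read_camera("top")
a=cv2.resize(a[210:350,200:430,::-1],(400,244));b=cv2.resize(b[110:350,220:440,::-1],(400,436))
cv2.imwrite("pics/end.png",np.hstack([cv2.copyMakeBorder(a,0,192,0,0,0),b]))
E
```

```text
11.02 cad [-200.2 -105.8  203.1] rot [ 3.141e+00 -1.000e-03  5.330e-01] F [ 0.9 -0.3  0.1] op 0.0025094385399695987
bar 264 [-53.7 -17.2 -12.7] [71.  76.2 79. ]
top X [-101.6  -97.3  -50.5   14.2   19.6] Y [45.8 90.9]
```

View pics/end.png

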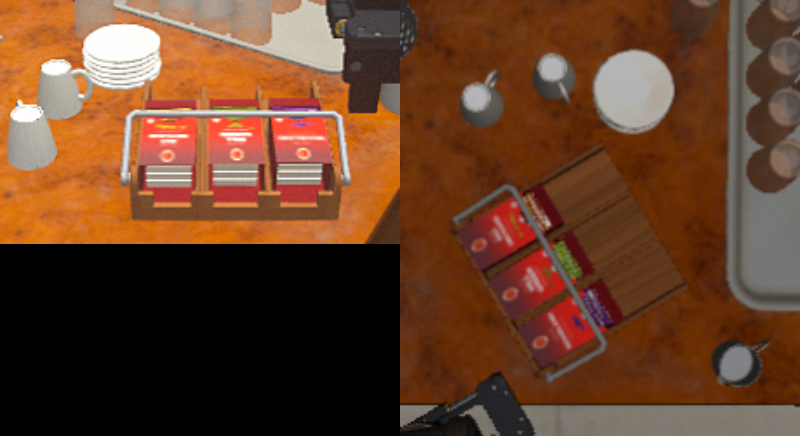

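All three cartons lie in their bays, the bar rests across them (right panel, from (512,188) to (603,345)), and the cups, saucers and jug haven't moved.

```bash
python3 -c "
from cell import env, imaging, ticket
print(ticket.job_done())"
```

```text
the job is handed in; nothing more can be done
None
```

The job is handed in, at about 11 s of the 54 s allowed: the third carton lies in its bay up against the sill, the keeper bar rests on all three cartons, and in the final pictures the other items look undisturbed.

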